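# Free a rusted gate bolt

### The arm

A 7-joint arm with a two-finger parallel gripper is mounted at the origin on a cart in front of the work surface, level with it; the furniture and walls round the work are solid. World frame = base frame: x ahead of the robot, y to its left, z up, the work surface at z = 0. Lengths are in m, angles in rad, forces in N, time in s.
With the tool pointing down it reaches from about 0.425 to 0.925 m from the base axis. Payload 6.8 kg.
Tool frame: the origin (TCP) lies on the centre line of the jaws, within the pads' length; the fingertips stand 11 mm ahead of it and the grasp point (between the pads) lies 8 mm behind it; z points along the fingers, y is the direction in which the jaws open and shut (so a half turn about z gives the same grasp; the last joint's range is limited). The gripper opens to 85 mm and grips with 20 to 120 N. Pads are 22 mm wide; open, the fingers measure 114 mm over their backs; the gripper's body (76 mm by 85 mm) begins 54 mm behind the grasp point. The pads swing forward as they close: fully open they stand 13 mm farther back than shut.
Start: joints at [-1.326, 0.477, 0.022, 1.555, -0.011, 1.109, -0.083], TCP at [0.233, 0.633, 0.242] pointing down, gripper open.
Joint ranges: [-2.96, 2.96], [-0.34, 2.1], [-1.41, 1.46], [0.24, 2.44], [-1.37, 4.51], [0.17, 1.92], [-2.96, 2.96]. Speed limits (rad/s): [2.39, 2.39, 3.14, 3.14, 3.14, 3.14, 3.14].

### API

Orientations are given as a rotation vector (axis times angle).
In Python, from bench import r gives the robot as it stands.
- The arm moves only by the tool send_rows, never from a script. Its argument "deltas" is a list of rows, each a list of 7 numbers: the opening, from 0 (shut) to 1 (fully open), then the shift along the tool's x, y, z as a fraction of full scale, then the turn, a rotation vector about the tool's x, y, z as a fraction of full scale. In form: [[hand, x, y, z, ax, ay, az], ...]. A call has 1 to 20 rows; each row is the pose to reach, as a shift and turn from the pose commanded when the call began, along the tool's axes at that moment, turning the shorter way round; what a row does not reach only later rows make up. Full scale, the value 1, is 150 mm for a shift and 180 degrees for a turn. A row lasts 1/12 s, in which the tool goes at most 41.7 mm and 7.16 degrees, less where a joint would pass 70% of its speed; a pose out of reach is approached as far as the arm can. A call with a number of a shift or a turn outside -1 to 1 is refused whole. A call with a gripper value outside its range is refused whole. The fingers move at their own pace and stop on an object; "squeeze" is the grip in N (left out, the last holds). Time passes only in rows, so rows that repeat a pose let the fingers close. It gives the time, the measured TCP pose, the force and the opening at its end, in the units of the state.
- r.get_obs(): the state, without advancing time (a new reading comes with each control period).
- r.grab_frame(name): name is "scene" or "top" or "wrist"; returns a dict with "pixels" (420x560x3 uint8, red, green, blue), "camera_matrix" (3x3 intrinsics, pixels), "rvec" (rotation vector, rad) and "tvec" (3), from world to camera coordinates, as OpenCV has them. Camera axes: x right, y down, z forward; pixel columns grow to the right and rows downward; lengths in m; the calibration is good to about 2 mm. A picture is of the moment at which its call begins. There is no depth.
- r.hand_in(): hands the job in, once; it reports no verdict.
The state is a dict: "clock": time; "joints": joint angles; "qvel": joint speeds; "tau": joint torques, N m; "tcp_pos": TCP position; "orientation": TCP orientation; "contact_force": force on the tool from outside, world axes, zero at the start; "moment": the same for the moment, N m; "grip_width": finger opening in m.
Only numpy, scipy, OpenCV 4.12 (cv2) and the standard library are available. Lean on these libraries where they do the work, as an engineer would, in place of code of your own. Each camera call takes 0.05 s, during which the arm holds its last target. There are 200 camera calls.

### The job

The old gate bolt screwed to the wooden board has rusted fast part-way. Work it free with short back-and-forth strokes on its upright knob until it runs, draw it right back to its stop, then shoot it fully home into the keeper and let go. Leave the nut, scriber and wood offcut where they are.

Things in the scene. Friction and masses are not known exactly. Their poses are not given: they have to be found in the camera images.
- board: Wooden board, 140 x 280 x 30 mm (its x, y, z), fixed flat on the bench; origin under its centre, z up. An old steel gate bolt is screwed on it along the board's y axis at x = 0: two straps centred at y = -45 and +50 mm and a like strap, the keeper, at y = +107 mm, each 15 mm long, tops 52 mm above the bench.
- knob (a point): Centre of the bolt's upright round knob, rusty brown, 18 mm diameter, 22 mm tall, middle 78 mm and top 89 mm above the bench, on a 12 mm stem between the two straps. Rigid with the bolt; at board x = 0, y = +35 mm when home and y = -30 mm when fully drawn. Drag while rusted 5 to 15 N (more if moved fast), freed 4 to 6 N. Push it from either side or hold it.
- keeper (a point): Middle of the keeper strap, 41 mm above the bench, into which the bolt's end goes; towards the board's +y end. Upright mesh screens, 255 mm tall, stand on the bench to the left, to the right and behind: keep clear of them.
- bolt (a joint): Slide in m: 0 = home in the keeper, 0.065 = drawn back (knob moved along board -y). Starts near 0.028; gives 1 cm either way to hard stops that more force does not pass. Each stroke right up to one stop, then right up to the other (2 cm; push to 20 N) loosens it; the drawing stop recedes 1.5 mm. After 2 to 6 such pairs (varies, unseen) it runs on to 0.065, then slides freely and stays where left.
- nut: Steel M12 nut, 19 x 22 x 10 mm, lying loose on the board near its edge; leave it alone.
- scriber: Thin steel scriber, 8 x 150 x 8 mm, lying loose on the board along its other edge; leave it alone.
- offcut_2: Plain beech offcut, 60 x 85 x 24 mm, loose on the bench to the right of the board; leave it alone.

How it is judged:
On the way:
1. the bolt has come free and is drawn right back to its stop (value of joint bolt above 0.06 m), for 0.1 s.
At the end, for the whole second after the job is handed in: The bolt, after having been drawn right back (within 5 mm of its stop), is fully home in the keeper (within 5 mm of its home stop), at rest and let go (value of joint bolt below 0.005 m and velocity of joint bolt between -0.005 and 0.005 m/s); the robot touches nothing.
It fails at once if a bystander (nut, scriber or wood offcut) is shifted by more than 3 cm (distance of any of nut, scriber, offcut_2 from where it was at the start of the episode above 0.03 m).
It also fails if it takes over 58 s, if anything falls off the work surface, if the arm or the gripper's body presses on something with over 40 N, if the wrist force passes 120 N, or if a joint passes its speed limit or range.

## Working session

There is one attempt and no reset: what is moved stays moved. The work goes in short steps, Python scripts to look and compute and a tool call to move; the robot and the scene stay as the last step left them, time stands still between calls to the robot, and variables do not carry over. Pictures are saved under pics/ and viewed, about 8 in all and at most 12, crops included, and the job is handed in when it is done.

Besides the shell and the picture viewer there is one more tool, called after "Emit:" as a command line: name --pt "numbers of a row" for each row, then --argument value for the rest. send_rows: Moves the arm, as the interface text tells. Shift numbers are shares of 150 mm and turn numbers shares of 180 degrees, none past 1 either way. Its arguments: {"type":"object","properties":{"deltas":{"type":"array","items":{"type":"array","items":{"type":"number"}}},"squeeze":{"type":"number"}},"required":["deltas"]}

```bash
mkdir -p pics; python3 - <<'E'
from bench import r
import cv2,numpy as np
o=r.get_obs(); print({k:np.round(v,3) for k,v in o.items()})
for n in("top","scene"):
    f=r.grab_frame(n); cv2.imwrite(f"pics/{n}0.png",f["pixels"][:,:,::-1]); np.savez(f"pics/{n}0.npz",K=f["camera_matrix"],r=f["rvec"],t=f["tvec"])
    R=cv2.Rodrigues(f["rvec"])[0]; print(n,-R.T@f["tvec"],R[2],f["camera_matrix"][0])
E
```

```text
{'clock': np.float64(0.0), 'joints': array([-1.326,  0.478,  0.022,  1.556, -0.012,  1.109, -0.083]), 'qvel': array([-0.001, -0.001, -0.001,  0.   ,  0.001,  0.001, -0.001]), 'tau': array([-1.0000e-03, -5.9643e+01,  1.6070e+00, -2.8121e+01,  1.2000e-02,
        9.0000e-03, -0.0000e+00]), 'tcp_pos': array([0.233, 0.633, 0.241]), 'orientation': array([-5.510e-01, -3.093e+00,  3.000e-03]), 'contact_force': array([-0.052,  0.177, -0.59 ]), 'moment': array([0.001, 0.007, 0.003]), 'grip_width': np.float64(0.085)}
top [ 0.42865072 -0.20734525  0.93850292] [ 0.13784479 -0.01019121 -0.99040141] [459.13042826   0.         278.40236772]
scene [-0.02855347 -0.59110735  0.85072243] [ 0.56425711  0.37868846 -0.73362727] [442.98018654   0.         269.30907597]
```

View pics/top0.png

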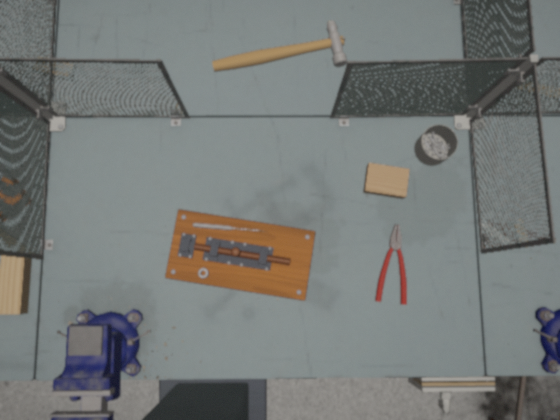

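View pics/scene0.png

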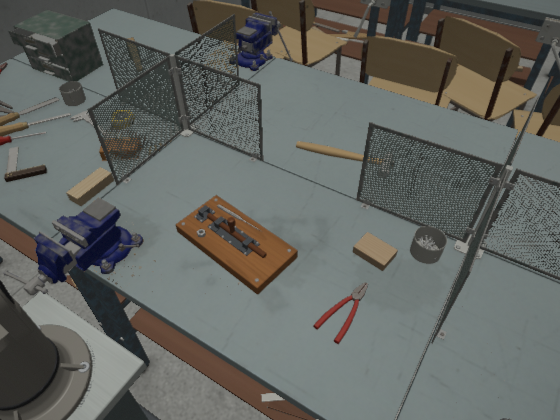

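The top view shows the board with corners at about (179,209), (315,232), (304,300) and (166,277). The keeper is at the left (187,245) and the knob near (236,251). The scene view agrees, with the knob at about (231,225). The arm is out of view to the left, beyond the left screen.

```bash
cat > h.py <<'E'
import cv2,numpy as np
def ray(d,uv,z):
    R=cv2.Rodrigues(d["r"])[0];c=-R.T@d["t"];v=R.T@np.linalg.solve(d["K"],[*uv,1.]);return c+v*(z-c[2])/v[2]
def proj(d,P): return cv2.projectPoints(np.array(P,float).reshape(-1,3),d["r"],d["t"],d["K"],None)[0][:,0]
E
python3 - <<'E'
from h import *
d=np.load("pics/top0.npz");s=np.load("pics/scene0.npz")
c=np.array([ray(d,p,.03) for p in[(179,209),(315,232),(304,300),(166,277)]])
print(c.round(4));print(np.linalg.norm(np.diff(c,axis=0),axis=1),c.mean(0))
yv=(c[0]+c[3]-c[1]-c[2]);print("board y yaw",np.degrees(np.arctan2(yv[1],yv[0])))
print("scene",[ray(s,p,.03).round(3) for p in[(217,197),(297,253),(259,290),(176,230)]])
print("knob",ray(d,(236,251),.089),ray(s,(231,220),.089))
for p in [(57,124),(176,122),(187,117),(163,62),(344,122),(45,250),(462,122),(482,250)]: print(p,ray(d,p,0).round(3))
a=cv2.imread("pics/top0.png")[195:310,155:325];b=cv2.imread("pics/scene0.png")[185:300,165:310]
cv2.imwrite("pics/c0.png",np.vstack([cv2.resize(a,(600,406),interpolation=2)]));cv2.imwrite("pics/c1.png",cv2.resize(b,(580,460),interpolation=2))
E
```

```text
[[ 0.5789 -0.018   0.03  ]
 [ 0.531  -0.2894  0.03  ]
 [ 0.3976 -0.2655  0.03  ]
 [ 0.4441  0.0044  0.03  ]]
[0.27566309 0.1355035  0.27388591] [ 0.48789558 -0.14213926  0.03      ]
board y yaw 80.10803163944786
scene [array([ 0.575, -0.023,  0.03 ]), array([ 0.527, -0.293,  0.03 ]), array([ 0.396, -0.274,  0.03 ]), array([ 0.431, -0.006,  0.03 ])]
knob [ 0.48988428 -0.13725753  0.089     ] [ 0.4888713  -0.13671947  0.089     ]
(57, 124) [0.768 0.25  0.   ]
(176, 122) [ 0.771 -0.001  0.   ]
(187, 117) [ 0.782 -0.024  0.   ]
(163, 62) [0.906 0.03  0.   ]
(344, 122) [ 0.77  -0.358  0.   ]
(45, 250) [0.501 0.259 0.   ]
(462, 122) [ 0.769 -0.611  0.   ]
(482, 250) [ 0.495 -0.635  0.   ]
```

View pics/c0.png

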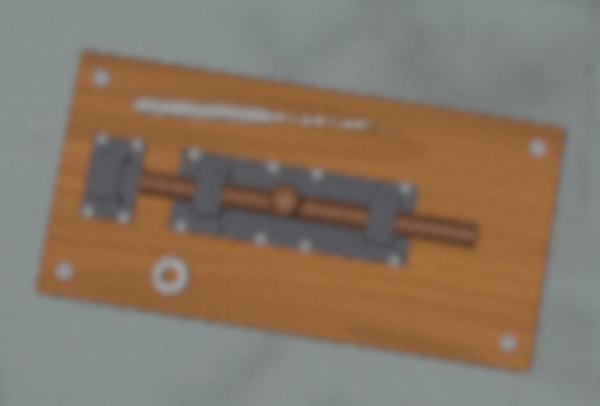

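View pics/c1.png

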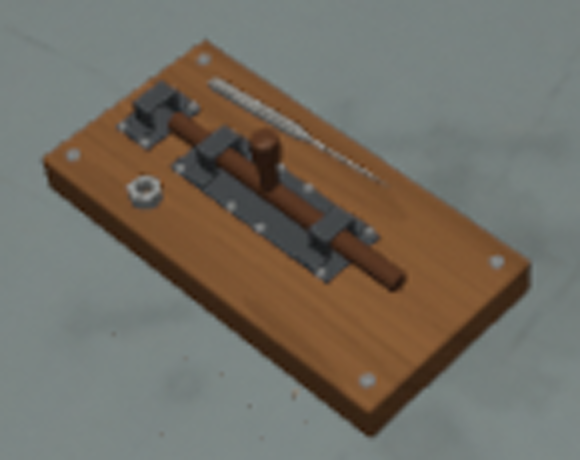

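The crops show the knob at top pixel (236,251). The scriber lies on the far (+x) edge and the nut on the near edge beside the keeper. Both cameras put the knob at about (0.489, -0.136), and the board's y axis points at yaw 80°.

```bash
cat >> h.py <<'E'
from scipy.spatial.transform import Rotation as Ro
def row(o,P,yaw=None):
    A=Ro.from_rotvec(o["orientation"]);d=A.inv().apply(np.array(P)-o["tcp_pos"])/.15
    t=np.zeros(3)
    if yaw is not None:
        best=[]
        for k in(0,180):
            a=np.radians(yaw+k);y=np.array([np.cos(a),np.sin(a),0]);z=np.array([0,0,-1.]);x=np.cross(y,z)
            best.append((A.inv()*Ro.from_matrix(np.c_[x,y,z])).as_rotvec()/np.pi)
        best.sort(key=np.linalg.norm);print("turns",np.round(best,4));t=best[0]
    return d.round(4),t.round(4)
E
python3 - <<'E'
from h import *
from bench import r
o=r.get_obs();print(Ro.from_rotvec(o["orientation"]).as_matrix().round(3));print(row(o,(.489,-.136,.18),80.1))
E
```

```text
[[-0.938  0.345 -0.   ]
 [ 0.345  0.938 -0.002]
 [-0.    -0.002 -1.   ]]
turns [[-5.000e-04 -0.000e+00 -5.730e-02]
 [-0.000e+00  8.000e-04  9.427e-01]]
(array([-3.3722, -4.2205,  0.4169]), array([-0.0005, -0.    , -0.0573]))
```

Emit:
send_rows --pt "1 0 0 -0.25 0 0 0" --pt "1 0 0 -0.5 0 0 0" --pt "1 -0.1 -0.1 -0.75 0 0 0" --pt "1 -0.3 -0.25 -0.8 0 0 0" --pt "1 -0.5 -0.4 -0.8 0 0 0" --pt "1 -0.75 -0.6 -0.8 0 0 0" --pt "1 -1 -0.8 -0.8 0 0 0" --pt "1 -1 -0.8 -0.8 0 0 0"

```text
clock: 0.77
tcp_pos: [0.3373, 0.4626, 0.3625]
orientation: [0.564, 3.088, -0.003]
contact_force: [1.5, -0.4, -0.4]
grip_width: 0.0856
```

Emit:
send_rows --pt "1 -0.2 -0.17 0 0 0 0" --pt "1 -0.4 -0.34 0 0 0 0" --pt "1 -0.6 -0.51 0 0 0 0" --pt "1 -0.8 -0.68 0 0 0 0" --pt "1 -1 -0.85 0 0 0 0" --pt "1 -1 -0.85 0 0 0 0"

```text
clock: 1.27
tcp_pos: [0.4337, 0.289, 0.3625]
orientation: [0.57, 3.087, -0.004]
contact_force: [0.9, -1.2, -0.9]
grip_width: 0.0855
```

Emit:
send_rows --pt "1 -0.2 -0.17 0 0 0 0" --pt "1 -0.4 -0.34 0 0 0 0" --pt "1 -0.6 -0.51 0 0 0 0" --pt "1 -0.8 -0.68 0 0 0 0" --pt "1 -1 -0.85 0 0 0 0" --pt "1 -1 -0.85 0 0 0 0"

```text
clock: 1.77
tcp_pos: [0.5288, 0.1173, 0.3624]
orientation: [0.569, 3.087, -0.005]
contact_force: [0.2, 0.5, 0.5]
grip_width: 0.0857
```

Emit:
send_rows --pt "1 -0.1 -0.2 0 0 0 -0.02" --pt "1 -0.2 -0.4 0 0 0 -0.04" --pt "1 -0.3 -0.65 0 0 0 -0.0573" --pt "1 -0.37 -0.85 0 0 0 -0.0573" --pt "1 -0.37 -0.85 0 0 0 -0.0573" --pt "1 -0.37 -0.85 0 0 0 -0.0573"

```text
clock: 2.27
tcp_pos: [0.5337, -0.0146, 0.3622]
orientation: [-0.278, -3.129, 0.0]
contact_force: [-0.3, 0.9, -0.2]
grip_width: 0.0855
```

```bash
python3 - <<'E'
from h import *
from bench import r
o=r.get_obs();print(o["clock"],o["tcp_pos"],o["joints"].round(2),o["contact_force"]);print(row(o,(.489,-.136,.18),80.1))
E
```

```text
2.2667 [ 0.53368279 -0.01458144  0.36221576] [-0.48  0.15  0.45  1.76 -0.07  1.25  1.38] [-0.31797156  0.93334664 -0.16293054]
turns [[-0.000e+00 -1.000e-04 -1.500e-03]
 [-1.000e-04  1.000e-04  9.985e-01]]
(array([ 0.15  , -0.8492,  1.2149]), array([-0.    , -0.0001, -0.0015]))
```

Move over the knob to z ≈ 0.22, then check with the wrist camera.

Emit:
send_rows --pt "1 0.05 -0.25 0.2 0 0 0" --pt "1 0.1 -0.5 0.4 0 0 0" --pt "1 0.15 -0.7 0.65 0 0 0" --pt "1 0.15 -0.85 0.85 0 0 0" --pt "1 0.15 -0.85 0.95 0 0 0" --pt "1 0.15 -0.85 0.95 0 0 0" --pt "1 0.15 -0.85 0.95 0 0 0"

```text
clock: 2.85
tcp_pos: [0.4895, -0.1329, 0.2189]
orientation: [-0.27, -3.127, -0.0]
contact_force: [0.8, 0.9, 0.3]
grip_width: 0.0855
```

```bash
python3 - <<'E'
from h import *
from bench import r
o=r.get_obs();print(o["clock"],o["tcp_pos"],o["contact_force"]);print(row(o,(.489,-.136,.074),80.1))
f=r.grab_frame("wrist");im=f["pixels"][:,:,::-1].copy()
d=dict(K=f["camera_matrix"],r=f["rvec"],t=f["tvec"])
np.savez("pics/w.npz",**d)
p=proj(d,[(.489,-.136,.089),(.489,-.136,.067)]);print(p)
for q in p: cv2.drawMarker(im,tuple(int(v) for v in q),(0,255,0),0,8)
cv2.imwrite("pics/w0.png",im)
E
```

```text
2.85 [ 0.48947584 -0.1329194   0.21892566] [0.80122022 0.87292277 0.32048341]
turns [[-0.000e+00 -1.000e-03  2.000e-04]
 [ 1.600e-03 -0.000e+00 -9.998e-01]]
(array([-0.0036, -0.0208,  0.9662]), array([-0.    , -0.001 ,  0.0002]))
[[274.98631721 211.52367189]
 [275.20986613 203.88408586]]
```

View pics/w0.png

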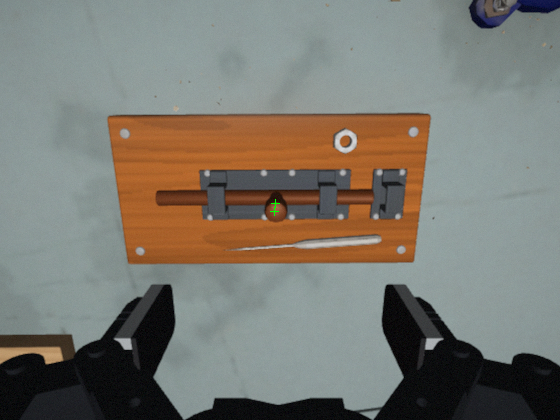

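The wrist view shows the knob top at about (277,211), within 1 mm of the estimate. The board is square to the tool. I'll descend and grip.

Emit:
send_rows --pt "1 0 -0.02 0.25 0 0 0" --pt "1 0 -0.02 0.5 0 0 0" --pt "1 0 -0.02 0.7 0 0 0" --pt "1 0 -0.02 0.85 0 0 0" --pt "1 0 -0.02 0.96 0 0 0" --pt "1 0 -0.02 0.96 0 0 0" --pt "1 0 -0.02 0.96 0 0 0" --squeeze 60

```text
clock: 3.48
tcp_pos: [0.4911, -0.1359, 0.0768]
orientation: [0.267, 3.129, 0.001]
contact_force: [0.7, -0.3, 0.8]
grip_width: 0.0854
```

Emit:
send_rows --pt "0 0 0 0 0 0 0" --pt "0 0 0 0 0 0 0" --pt "0 0 0 0 0 0 0" --pt "0 0 0 0 0 0 0" --pt "0 0 0 0 0 0 0" --pt "0 0 0 0 0 0 0" --pt "0 0 0 0 0 0 0" --pt "0 0 0 0 0 0 0" --pt "0 0 0 0 0 0 0" --pt "0 0 0 0 0 0 0"

```text
clock: 4.32
tcp_pos: [0.4898, -0.1371, 0.0765]
orientation: [0.271, 3.129, 0.001]
contact_force: [-1.1, 2.1, 7.8]
grip_width: 0.0163
```

Emit:
send_rows --pt "0 0 -0.015 0 0 0 0" --pt "0 0 -0.03 0 0 0 0" --pt "0 0 -0.045 0 0 0 0" --pt "0 0 -0.06 0 0 0 0" --pt "0 0 -0.07 0 0 0 0" --pt "0 0 -0.08 0 0 0 0" --pt "0 0 -0.08 0 0 0 0"

```text
clock: 4.9
tcp_pos: [0.4884, -0.1456, 0.0765]
orientation: [0.267, 3.13, 0.008]
contact_force: [-0.2, 11.5, 10.1]
grip_width: 0.016
```

Emit:
send_rows --pt "0 0 -0.015 0 0 0 0" --pt "0 0 -0.03 0 0 0 0" --pt "0 0 -0.03 0 0 0 0" --pt "0 0 -0.03 0 0 0 0"

```text
clock: 5.23
tcp_pos: [0.4882, -0.1463, 0.0765]
orientation: [-0.262, -3.13, -0.014]
contact_force: [-0.3, 21.2, 12.9]
grip_width: 0.0161
```

Emit:
send_rows --pt "0 0 0.03 0 0 0 0" --pt "0 0 0.06 0 0 0 0" --pt "0 0 0.09 0 0 0 0" --pt "0 0 0.11 0 0 0 0" --pt "0 0 0.13 0 0 0 0" --pt "0 0 0.15 0 0 0 0" --pt "0 0 0.17 0 0 0 0" --pt "0 0 0.19 0 0 0 0" --pt "0 0 0.2 0 0 0 0" --pt "0 0 0.21 0 0 0 0" --pt "0 0 0.21 0 0 0 0"

```text
clock: 6.15
tcp_pos: [0.4918, -0.1252, 0.0765]
orientation: [0.274, 3.129, -0.004]
contact_force: [-1.7, -5.6, 5.2]
grip_width: 0.0159
```

Emit:
send_rows --pt "0 0 0.02 0 0 0 0" --pt "0 0 0.035 0 0 0 0" --pt "0 0 0.035 0 0 0 0" --pt "0 0 0.035 0 0 0 0"

```text
clock: 6.48
tcp_pos: [0.4921, -0.1234, 0.0765]
orientation: [0.279, 3.128, -0.01]
contact_force: [-2.8, -14.8, 4.8]
grip_width: 0.0163
```

Emit:
send_rows --pt "0 0 0.015 0 0 0 0" --pt "0 0 0.015 0 0 0 0" --pt "0 0 0.015 0 0 0 0"

```text
clock: 6.73
tcp_pos: [0.4922, -0.1232, 0.0765]
orientation: [0.281, 3.127, -0.013]
contact_force: [-3.2, -20.4, 3.9]
grip_width: 0.0159
```

Emit:
send_rows --pt "0 0 -0.03 0 0 0 0" --pt "0 0 -0.06 0 0 0 0" --pt "0 0 -0.09 0 0 0 0" --pt "0 0 -0.115 0 0 0 0" --pt "0 0 -0.14 0 0 0 0" --pt "0 0 -0.165 0 0 0 0" --pt "0 0 -0.19 0 0 0 0" --pt "0 0 -0.215 0 0 0 0" --pt "0 0 -0.24 0 0 0 0" --pt "0 0 -0.26 0 0 0 0" --pt "0 0 -0.275 0 0 0 0" --pt "0 0 -0.275 0 0 0 0" --pt "0 0 -0.275 0 0 0 0"

```text
clock: 7.82
tcp_pos: [0.488, -0.1481, 0.0765]
orientation: [-0.262, -3.13, -0.015]
contact_force: [1.3, 22.9, 13.0]
grip_width: 0.0159
```

Emit:
send_rows --pt "0 0 0.03 0 0 0 0" --pt "0 0 0.06 0 0 0 0" --pt "0 0 0.09 0 0 0 0" --pt "0 0 0.115 0 0 0 0" --pt "0 0 0.14 0 0 0 0" --pt "0 0 0.165 0 0 0 0" --pt "0 0 0.19 0 0 0 0" --pt "0 0 0.215 0 0 0 0" --pt "0 0 0.24 0 0 0 0" --pt "0 0 0.26 0 0 0 0" --pt "0 0 0.275 0 0 0 0" --pt "0 0 0.275 0 0 0 0" --pt "0 0 0.275 0 0 0 0"

```text
clock: 8.9
tcp_pos: [0.4922, -0.1229, 0.0765]
orientation: [0.281, 3.127, -0.012]
contact_force: [-4.6, -20.2, 4.2]
grip_width: 0.0159
```

Emit:
send_rows --pt "0 0 -0.03 0 0 0 0" --pt "0 0 -0.06 0 0 0 0" --pt "0 0 -0.09 0 0 0 0" --pt "0 0 -0.115 0 0 0 0" --pt "0 0 -0.14 0 0 0 0" --pt "0 0 -0.165 0 0 0 0" --pt "0 0 -0.19 0 0 0 0" --pt "0 0 -0.215 0 0 0 0" --pt "0 0 -0.24 0 0 0 0" --pt "0 0 -0.265 0 0 0 0" --pt "0 0 -0.285 0 0 0 0" --pt "0 0 -0.285 0 0 0 0" --pt "0 0 -0.285 0 0 0 0"

```text
clock: 9.98
tcp_pos: [0.4876, -0.1499, 0.0765]
orientation: [-0.262, -3.13, -0.015]
contact_force: [0.0, 22.1, 12.6]
grip_width: 0.0154
```

Emit:
send_rows --pt "0 0 0.03 0 0 0 0" --pt "0 0 0.06 0 0 0 0" --pt "0 0 0.09 0 0 0 0" --pt "0 0 0.115 0 0 0 0" --pt "0 0 0.14 0 0 0 0" --pt "0 0 0.165 0 0 0 0" --pt "0 0 0.19 0 0 0 0" --pt "0 0 0.215 0 0 0 0" --pt "0 0 0.24 0 0 0 0" --pt "0 0 0.265 0 0 0 0" --pt "0 0 0.285 0 0 0 0" --pt "0 0 0.285 0 0 0 0" --pt "0 0 0.285 0 0 0 0"

```text
clock: 11.07
tcp_pos: [0.4923, -0.1225, 0.0766]
orientation: [0.28, 3.127, -0.012]
contact_force: [-4.4, -18.3, 3.4]
grip_width: 0.0159
```

Emit:
send_rows --pt "0 0 -0.03 0 0 0 0" --pt "0 0 -0.06 0 0 0 0" --pt "0 0 -0.09 0 0 0 0" --pt "0 0 -0.115 0 0 0 0" --pt "0 0 -0.14 0 0 0 0" --pt "0 0 -0.165 0 0 0 0" --pt "0 0 -0.19 0 0 0 0" --pt "0 0 -0.215 0 0 0 0" --pt "0 0 -0.24 0 0 0 0" --pt "0 0 -0.265 0 0 0 0" --pt "0 0 -0.29 0 0 0 0" --pt "0 0 -0.295 0 0 0 0" --pt "0 0 -0.295 0 0 0 0"

```text
clock: 12.15
tcp_pos: [0.4863, -0.1578, 0.0765]
orientation: [0.27, 3.129, 0.003]
contact_force: [0.2, 4.6, 7.7]
grip_width: 0.0159
```

Emit:
send_rows --pt "0 0 0.03 0 0 0 0" --pt "0 0 0.06 0 0 0 0" --pt "0 0 0.09 0 0 0 0" --pt "0 0 0.115 0 0 0 0" --pt "0 0 0.14 0 0 0 0" --pt "0 0 0.165 0 0 0 0" --pt "0 0 0.19 0 0 0 0" --pt "0 0 0.215 0 0 0 0" --pt "0 0 0.24 0 0 0 0" --pt "0 0 0.265 0 0 0 0" --pt "0 0 0.29 0 0 0 0" --pt "0 0 0.3 0 0 0 0" --pt "0 0 0.3 0 0 0 0"

```text
clock: 13.23
tcp_pos: [0.4934, -0.1154, 0.0765]
orientation: [0.272, 3.129, -0.001]
contact_force: [-1.8, -1.4, 8.2]
grip_width: 0.0159
```

It ran free at 4.6 N, past the old stop. Now I'll draw it right back.

Emit:
send_rows --pt "0 0 -0.03 0 0 0 0" --pt "0 0 -0.06 0 0 0 0" --pt "0 0 -0.09 0 0 0 0" --pt "0 0 -0.12 0 0 0 0" --pt "0 0 -0.15 0 0 0 0" --pt "0 0 -0.18 0 0 0 0" --pt "0 0 -0.21 0 0 0 0" --pt "0 0 -0.24 0 0 0 0" --pt "0 0 -0.27 0 0 0 0" --pt "0 0 -0.3 0 0 0 0" --pt "0 0 -0.33 0 0 0 0" --pt "0 0 -0.36 0 0 0 0" --pt "0 0 -0.38 0 0 0 0" --pt "0 0 -0.4 0 0 0 0" --pt "0 0 -0.415 0 0 0 0" --pt "0 0 -0.43 0 0 0 0" --pt "0 0 -0.43 0 0 0 0" --pt "0 0 -0.43 0 0 0 0"

```text
clock: 14.73
tcp_pos: [0.4841, -0.1708, 0.0765]
orientation: [-0.262, -3.13, -0.014]
contact_force: [0.1, 20.8, 14.2]
grip_width: 0.016
```

Emit:
send_rows --pt "0 0 -0.015 0 0 0 0" --pt "0 0 -0.03 0 0 0 0" --pt "0 0 -0.03 0 0 0 0"

```text
clock: 14.98
tcp_pos: [0.4841, -0.1709, 0.0764]
orientation: [-0.257, -3.129, -0.023]
contact_force: [2.1, 32.4, 18.1]
grip_width: 0.016
```

```bash
python3 - <<'E'
from h import *
from bench import r
o=r.get_obs();print(o["clock"],o["tcp_pos"],o["contact_force"])
b=np.radians(80.1);u=np.array([np.cos(b),np.sin(b),0]);C=np.array([.488,-.142,0])
f=r.grab_frame("scene");im=f["pixels"][:,:,::-1].copy();d=dict(K=f["camera_matrix"],r=f["rvec"],t=f["tvec"])
print("expected drawn knob",C-.03*u, "home",C+.035*u, proj(d,[C-.03*u+[0,0,.078]]))
cv2.imwrite("pics/s1.png",cv2.resize(im[150:300,150:350],(800,600),interpolation=2))
E
```

```text
14.9833 [ 0.48410329 -0.17091695  0.07644842] [ 2.10422284 32.40847167 18.10471052]
expected drawn knob [ 0.48284213 -0.17155328  0.        ] home [ 0.49401752 -0.10752117  0.        ] [[242.14603185 230.84313307]]
```

View pics/s1.png

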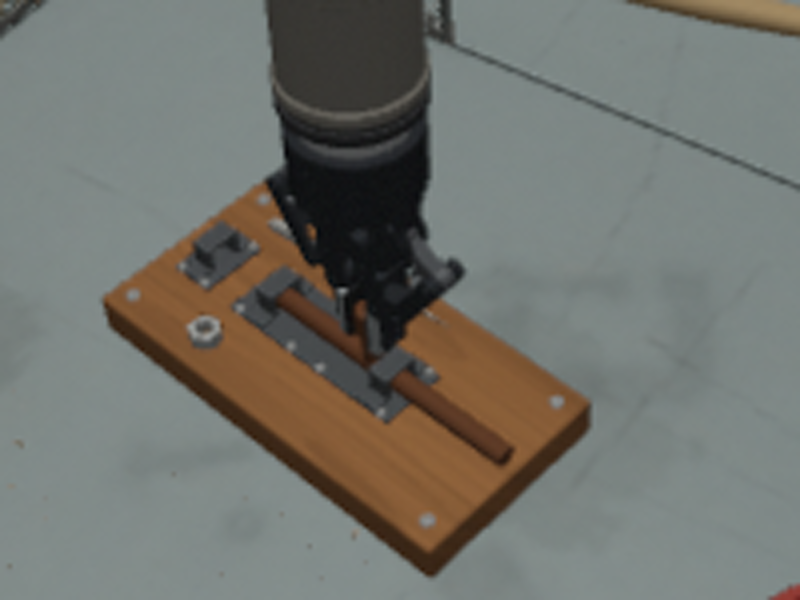

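The view shows the bolt drawn right back, with its end out of the keeper and the knob next to the rear strap. The position is within 1 mm of the expected -0.1715. Now I'll shoot it home.

Emit:
send_rows --pt "0 0 0.03 0 0 0 0" --pt "0 0 0.06 0 0 0 0" --pt "0 0 0.09 0 0 0 0" --pt "0 0 0.12 0 0 0 0" --pt "0 0 0.15 0 0 0 0" --pt "0 0 0.18 0 0 0 0" --pt "0 0 0.21 0 0 0 0" --pt "0 0 0.24 0 0 0 0" --pt "0 0 0.27 0 0 0 0" --pt "0 0 0.3 0 0 0 0" --pt "0 0 0.33 0 0 0 0" --pt "0 0 0.36 0 0 0 0" --pt "0 0 0.39 0 0 0 0" --pt "0 0 0.42 0 0 0 0" --pt "0 0 0.45 0 0 0 0" --pt "0 0 0.48 0 0 0 0" --pt "0 0 0.5 0 0 0 0" --pt "0 0 0.52 0 0 0 0" --pt "0 0 0.54 0 0 0 0" --pt "0 0 0.54 0 0 0 0"

```text
clock: 16.7
tcp_pos: [0.495, -0.1062, 0.0765]
orientation: [0.276, 3.129, -0.006]
contact_force: [-3.5, -9.0, 9.0]
grip_width: 0.0157
```

Emit:
send_rows --pt "0 0 0.015 0 0 0 0" --pt "0 0 0.03 0 0 0 0" --pt "0 0 0.03 0 0 0 0"

```text
clock: 16.95
tcp_pos: [0.495, -0.1061, 0.0765]
orientation: [0.281, 3.127, -0.013]
contact_force: [-4.4, -20.6, 8.1]
grip_width: 0.0154
```

Rigid home stop, with 66 mm of travel. I'll unload the preload, open and lift.

Emit:
send_rows --pt "0 0 -0.025 0 0 0 0" --pt "0 0 -0.045 0 0 0 0" --pt "0 0 -0.045 0 0 0 0" --pt "0.5 0 -0.045 0 0 0 0" --pt "0.5 0 -0.045 0 0 0 0" --pt "0.6 0 -0.045 0 0 0 0" --pt "0.6 0 -0.045 0 0 0 0" --pt "0.6 0 -0.045 0 0 0 0" --pt "0.6 0 -0.045 0 0 0 0" --pt "0.6 0 -0.045 -0.1 0 0 0" --pt "0.6 0 -0.045 -0.3 0 0 0" --pt "0.6 0 -0.045 -0.5 0 0 0" --pt "0.6 0 -0.045 -0.7 0 0 0" --pt "0.6 0 -0.045 -0.9 0 0 0" --pt "0.6 0 -0.045 -1 0 0 0" --pt "0.6 0 -0.045 -1 0 0 0" --pt "0.6 0 -0.045 -1 0 0 0" --pt "0.6 0 -0.045 -1 0 0 0"

```text
clock: 18.45
tcp_pos: [0.4943, -0.1047, 0.2249]
orientation: [-0.271, -3.128, -0.0]
contact_force: [-0.1, 0.2, -0.2]
grip_width: 0.0513
```

```bash
python3 - <<'E'
from h import *
from bench import r
o=r.get_obs();print(o["clock"],o["tcp_pos"],o["contact_force"],o["grip_width"])
b=np.radians(80.1);u=np.array([np.cos(b),np.sin(b),0]);C=np.array([.488,-.142,0])
f=r.grab_frame("wrist");im=f["pixels"][:,:,::-1].copy();d=dict(K=f["camera_matrix"],r=f["rvec"],t=f["tvec"])
for v in(.035,.03):
    p=proj(d,[C+v*u+[0,0,.089]])[0];print(v,p)
    cv2.drawMarker(im,tuple(int(round(q)) for q in p),(0,255,0),0,8)
cv2.imwrite("pics/w2.png",im)
E
```

```text
18.45 [ 0.49434797 -0.1046744   0.22485459] [-0.08850864  0.20055134 -0.1800901 ] 0.05133159126534388
0.035 [275.3516696  209.24448403]
0.03 [268.89273922 209.239217  ]
```

View pics/w2.png

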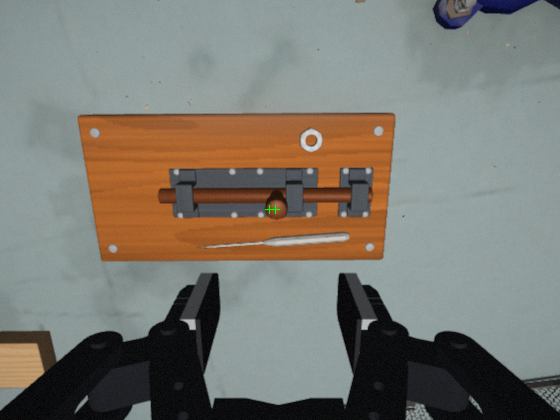

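The knob is at about (276,209), on the home mark (275,209). The bolt end shows through the keeper at about (371,193), the nut and scriber look undisturbed, and the gripper is clear.

```bash
python3 -c "
from bench import r
print(r.hand_in())"
```

```text
the job is handed in; nothing more can be done
None
```

The bolt is freed, was drawn right back, and is now shot fully home in the keeper and let go. I handed the job in at about 18.5 s; the hand-in gave no verdict.

- **Freeing:** I gripped the knob and worked the bolt between its stops at about 18–23 N. After three full pairs of strokes it ran free on the fourth draw.
- **Drawn back:** It came up against a rigid stop at y = -0.171, where I expected -0.1715. That check push read about 32 N at the wrist, more than the 20 N I aimed for but well under the 120 N limit.
- **Home:** It came up against a rigid stop after about 66 mm of travel, against 65 mm nominal.
- **Last checks:** The final wrist view put the knob within about 1 mm of its home position, with the bolt through the keeper. The force on the tool was near zero and the gripper was 15 cm clear.
- **Bystanders:** The nut and scriber look undisturbed. I did not measure the offcut again, but the arm never went near it.
- **One reading that disagreed:** The gripper showed about 16 mm on the 18 mm knob throughout. I put this down to the sensor or the pads, and the hold never visibly slipped.

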